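# Work a spare-part case back into a packed rack in the print room

## Robot

A 6-joint arm with a two-finger parallel gripper is mounted at the origin on the work surface. World frame = base frame: x ahead of the robot, y to its left, z up, the work surface at z = 0. Lengths are in m, angles in rad, forces in N, time in s.
With the tool pointing down it reaches from about 0.275 to 0.875 m from the base axis. Payload 12.5 kg.
Tool frame: the origin (TCP) lies at the very end of the fingers, on their centre line; the grasp point (between the pads) lies 19 mm behind it; z points along the fingers, y is the direction in which the jaws open and shut (so a half turn about z gives the same grasp; the last joint's range is limited). The gripper opens to 85 mm and grips with 20 to 120 N. Pads are 22 mm wide; open, the fingers measure 114 mm over their backs; the gripper's body (76 mm by 85 mm) begins 54 mm behind the grasp point. The pads swing forward as they close: fully open they stand 13 mm farther back than shut.
Start: joints at [-1.207, 0.351, 1.652, -0, 1.139, -0.085], TCP at [0.239, -0.496, 0.231] pointing down, gripper open.
Joint ranges: [-2.75, 2.75], [-0.79, 2.1], [0.01, 2.65], [-1.57, 4.71], [0.07, 3.14], [-2.87, 2.87]. Speed limits (rad/s): [2.22, 2.22, 2.79, 3.14, 3.14, 3.14].

## Interface

Orientations are given as a rotation vector (axis times angle).
In Python, from bench import sense, imaging, job_done, recognise, silhouettes gives the robot as it stands.
- The arm moves only by the tool drive_tool, never from a script. Its argument "commands" is a list that holds one entry, the list of rows, each a list of 5 numbers: the finger opening in cm, from 0 to 8.54, then the shift along the world's x, y, z in cm, then the turn about the world's z in degrees. A call has 1 to 10 rows; each row shifts and turns the pose as measured when the row begins; what a row does not reach is not made up. A row lasts 1/8 s, in which the tool goes at most 62.5 mm and 10.7 degrees, less where a joint would pass 70% of its speed; a pose out of reach is approached as far as the arm can. A call is refused whole if a number of a shift passes 6.25 or a number of a turn 10.7, either way. A call with a gripper value outside its range is refused whole. The fingers move at their own pace and stop on an object; "newtons" is the grip in N (left out, the last holds). Time passes only in rows, so rows that do not move let the fingers close. It gives the time, the measured TCP pose, the force and the opening at its end, in the units of the state.
- sense(): the state, without advancing time (a new reading comes with each control period).
- imaging.get_image(name): name is "side" or "top"; returns a dict with "frame" (384x512x3 uint8, blue, green, red), "fx", "fy", "cx", "cy" (pixels), "k1" (the pictures are not rectified: a ray, as slopes to the right and down, at radius r is drawn at 1 + k1 r^2 times it, then the intrinsics apply), "origin" and "attitude" of the camera in the world. Camera axes: x right, y down, z forward; pixel columns grow to the right and rows downward; lengths in m; the calibration is good to about 2 mm. A picture is of the moment at which its call begins. There is no depth.
- job_done(): hands the job in, once; it reports no verdict.
Trained networks look in the newest picture that a camera, given by its name, has taken for a name from the list of things; names that differ only in an ending like _2 or _b are one class to them, and where a whole thing is asked for, a point or a joint stands for the part that bears it (a point fixed in the world has none). Each returns a list of dicts, best first, with "confidence" (0 to 1); they miss things now and then, are a little off and sometimes report something else, mostly with a low value. They report only what shows in the picture. A call takes as long as a camera call. They do not tell look-alikes from the thing itself.
- recognise(camera, label): "rect" ([left, top, width, height] in pixels, round what is visible of it).
- silhouettes(camera, label): "region" (384x512 bool, what is visible of it) and "rect" ([left, top, width, height] in pixels, round what is visible of it).
The state is a dict: "t": time; "q": joint angles; "qd": joint speeds; "joint_efforts": joint torques, N m; "ee_pos": TCP position; "ee_rot": TCP orientation; "contact_force": force on the tool from outside, world axes, zero at the start; "moment": the same for the moment, N m; "width": opening from 0.0 (shut) to 1.0 (fully open).
Only numpy, scipy, OpenCV 4.12 (cv2) and the standard library are available. Lean on these libraries where they do the work, as an engineer would, in place of code of your own. Each camera call takes 0.05 s, during which the arm holds its last target.

## Task

Put the loose orange spare-part case back upright, latch up, into the opening in the packed row of cases in the rack: the opening is too narrow, so hold the case and work it down between its neighbours, nudging them apart gently and by feel against the rack's sprung end plate, without forcing or toppling any, then let go and press it fully home so that it stands on the rack floor level with the rest of the row. All the other cases must still be standing upright on the rack floor at the end, and the rest of the bench is to be left alone.

Things in the scene. Friction and masses are not known exactly. Their poses are not given: they have to be found in the camera images.
- case_orange_mid (a point): the loose orange case, standing on the bench on its long edge: rigid, 110 deep (its x), 26 thick (its y), 84 high (z up), its long edges rounded at 6 radius, with a black latch 42 x 10 rising 4 above the middle of its top (overall 88). 70 to 120 g. Grip it across its thickness near the top. This point is its centre, 42 above its foot and 42 below its top face
- rack: grey open-topped rack fixed to the bench. Origin: on its underside, at bench height; y runs along the row, x across it to the higher back wall, z up. Floor 8 above the bench, 116 wide inside. The row stands, its thicknesses along y, between the fixed end wall (inner face y = -85, 84 above the bench) and the sprung follower plate (face y = +68 at rest). Front (-x) 34, back (+x) 52 above the bench
- follower (a joint): the aluminium end plate of the rack, 108 wide and 85 above the bench, on two guide rods: it slides away from the row (+y) against springs. 0 at rest on its stop, up to 0.014 m pushed back; it takes about 4 N to start and 0.25 N more per mm. With all six cases in the row it stands at about 0.003
- rack_row (a point): point on the rack's floor, 8 above its origin. Five cases stand loose in any colour order: three almost touching at the fixed end, with 1 to 3 of free play in all, and two at the follower end; tops 92 above the bench, latches 96. The opening between the two groups is 13.5 to 15, too narrow for 26; behind them another 4 to 9 is free up to the follower. Once in, the orange case is squeezed by the follower; its centre then lies at y about +6
- case_blue_mid (a point): the blue case: a moulded spare-part case like the orange one and of the same size (26 thick, 110 deep, 84 high plus latch), standing on its long edge in the rack; this point is its centre, 42 above its foot. x along its depth, y through its thickness, z up. It stands loose, 85 to 180 g, friction in the rack about 0.25 to 0.35
- case_green_mid (a point): the green case: a moulded spare-part case like the orange one and of the same size (26 thick, 110 deep, 84 high plus latch), standing on its long edge in the rack; this point is its centre, 42 above its foot. x along its depth, y through its thickness, z up. It stands loose, 85 to 180 g, friction in the rack about 0.25 to 0.35
- case_white_mid (a point): the white case: a moulded spare-part case like the orange one and of the same size (26 thick, 110 deep, 84 high plus latch), standing on its long edge in the rack; this point is its centre, 42 above its foot. x along its depth, y through its thickness, z up. It stands loose, 85 to 180 g, friction in the rack about 0.25 to 0.35
- case_yellow_mid (a point): the yellow case: a moulded spare-part case like the orange one and of the same size (26 thick, 110 deep, 84 high plus latch), standing on its long edge in the rack; this point is its centre, 42 above its foot. x along its depth, y through its thickness, z up. It stands loose, 85 to 180 g, friction in the rack about 0.25 to 0.35
- case_red_mid (a point): the red case: a moulded spare-part case like the orange one and of the same size (26 thick, 110 deep, 84 high plus latch), standing on its long edge in the rack; this point is its centre, 42 above its foot. x along its depth, y through its thickness, z up. It stands loose, 85 to 180 g, friction in the rack about 0.25 to 0.35
- cup_a: a black printed planter cup, 80 across its rim, 72 high, open at the top, standing loose on the bench beyond the space between the orange case and the rack; origin: centre of its underside. Not part of the job
- glue_stick: a glue stick, a small white cylinder 30 across and 95 high with a blue cap, standing loose on the bench on the robot's side of the space between the orange case and the rack; origin: centre of its underside. Not part of the job
Not all that is in view belongs to the job. There is more than one size of the part that bears case_red_mid; the job needs the smallest. Leave any pink look-alike of the part that bears case_white_mid alone.

How it is judged:
By the outcome, as a careful person would: the job done as asked, in the order asked, and still so for the second after the job is handed in, with the robot touching nothing.
It also fails if it takes over 72 s, if anything falls off the work surface, if the arm or the gripper's body presses on something with over 40 N, if the wrist force passes 120 N, or if a joint passes its speed limit or range.

## Working session

There is one attempt and no reset: what is moved stays moved. The work goes in short steps, Python scripts to look and compute and a tool call to move; the robot and the scene stay as the last step left them, time stands still between calls to the robot, and variables do not carry over. Pictures are saved under pics/ and viewed, and the job is handed in when it is done.

Besides the shell and the picture viewer there is one more tool, called by a JSON object that holds its "method" and its "body", one argument or row to a line. drive_tool: Moves the arm, as the interface text tells. Its arguments: {"type":"object","properties":{"commands":{"type":"array"},"newtons":{"type":"number"}},"required":["commands"]}

```bash
mkdir -p pics; ls; python3 - <<'E'
from bench import sense, imaging
import cv2
print(sense())
for n in("side","top"):
    d=imaging.get_image(n); cv2.imwrite(f"pics/{n}0.png",d["frame"]); print({k:v for k,v in d.items() if k!="frame"})
E
```

```text
pics
{'t': 0.0, 'q': array([-1.20659255e+00,  3.51228160e-01,  1.65244076e+00, -1.37899779e-05,
        1.13906895e+00, -8.46361884e-02]), 'qd': array([ 0.00084032, -0.00096933, -0.00158033, -0.00135008, -0.00010306,
        0.00122821]), 'joint_efforts': array([-1.55602185e-03, -5.06110775e+01, -2.91404253e+01, -1.94952891e-04,
        4.60564494e-03, -1.10329009e-05]), 'ee_pos': array([ 0.23854029, -0.49521202,  0.2307565 ]), 'ee_rot': array([-3.06170609e+00, -6.98889795e-01,  2.70019472e-04]), 'contact_force': array([-0.51816829,  0.22326353,  0.38168972]), 'moment': array([0.00408578, 0.00756579, 0.01860715]), 'width': 1.0027691302317348}
{'fx': 478.246450700168, 'fy': 478.246450700168, 'cx': 257.37670387067817, 'cy': 196.4108021308869, 'k1': 0.03735317103938619, 'origin': array([0.06967736, 0.65886146, 0.73865333]), 'attitude': array([-0.80265428,  2.48145545, -1.16224625])}
{'fx': 465.80484621123657, 'fy': 465.80484621123657, 'cx': 261.90981868841345, 'cy': 193.72147278142475, 'k1': -0.07500712133626368, 'origin': array([0.45604036, 0.02573947, 1.13897834]), 'attitude': array([-2.20631135,  2.16175332, -0.08728582])}
```

View pics/side0.png

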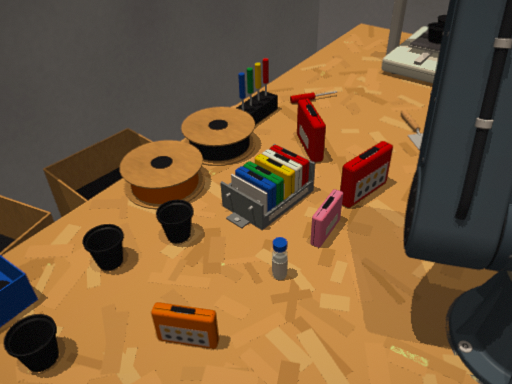

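View pics/top0.png

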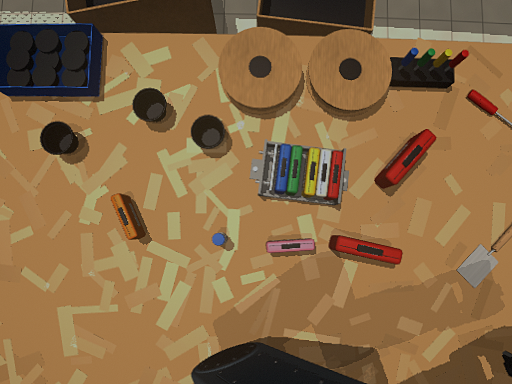

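Side view: orange case at about (185,326), rack at about (268,185), follower towards the lower left. In the top view the row from the follower end is blue, green, gap, yellow, white, red, with the gap near (303,170). The glue stick is at (219,239) and the pink and large red look-alikes are outside the rack. Next I'll measure poses.

```bash
cat > h.py <<'E'
import numpy as np, cv2
from scipy.spatial.transform import Rotation as R
from bench import sense, imaging, recognise, silhouettes
def proj(d,P):
    P=np.atleast_2d(P); M=R.from_rotvec(d["attitude"]).as_matrix()
    c=(P-d["origin"])@M; s=c[:,:2]/c[:,2:]
    s=s*(1+d["k1"]*(s**2).sum(1,keepdims=True))
    return s*[d["fx"],d["fy"]]+[d["cx"],d["cy"]]
def ray(d,uv):
    uv=np.atleast_2d(uv).astype(float); t=(uv-[d["cx"],d["cy"]])/[d["fx"],d["fy"]]; s=t.copy()
    for _ in range(20): s=t/(1+d["k1"]*(s**2).sum(1,keepdims=True))
    M=R.from_rotvec(d["attitude"]).as_matrix()
    return np.c_[s,np.ones(len(s))]@M.T
def onz(d,uv,z):
    r=ray(d,uv); return d["origin"]+r*((z-d["origin"][2])/r[:,2])[:,None]
def boxpts(x,y,z,yaw,dx=.11,dy=.026,dz=.084,latch=True,r=.006):
    # section in y,z rounded (edges along x)
    pts=[]
    for sy in(-1,1):
        for sz in(-1,1):
            for a in np.linspace(0,np.pi/2,5):
                pts+=[(sx*dx/2,sy*(dy/2-r+r*np.cos(a)),sz*(dz/2-r+r*np.sin(a))) for sx in(-1,1)]
    L=[(sx*.021,sy*.005,dz/2+h) for sx in(-1,1) for sy in(-1,1) for h in(0,.004)]
    c,s=np.cos(yaw),np.sin(yaw); M=np.array([[c,-s,0],[s,c,0],[0,0,1]])
    f=lambda q:np.array(q)@M.T+[x,y,z]
    return f(pts),f(L)
def render(d,x,y,z,yaw,**k):
    m=np.zeros((384*4,512*4),np.uint8)
    for p in boxpts(x,y,z,yaw,**k):
        q=cv2.convexHull((proj(d,p)*4+1.5).astype(np.float32)).astype(np.int32)
        cv2.fillConvexPoly(m,q,255)
    return cv2.resize(m,(512,384),interpolation=cv2.INTER_AREA)/255.
E
python3 - <<'E'
from h import *
from scipy.optimize import minimize
D={n:imaging.get_image(n) for n in("side","top")}
S={}
for n in D:
    s=silhouettes(n,"case_orange_mid"); print(n,[(round(a["confidence"],2),a["rect"]) for a in s]); S[n]=s[0]["region"].astype(float)
def cost(p,ns=("side","top")):
    return sum(np.abs(render(D[n],p[0],p[1],p[4] if len(p)>4 else .042,p[2])-S[n]).sum() for n in ns)
c=onz(D["top"],[[128,216]],.084)[0]; print(c)
for ns in(("side","top"),("top",),("side",)):
    best=None
    for y0 in(0.2,.5,-.2,-.5):
        r=minimize(cost,[c[0],c[1],y0],args=(ns,),method="Nelder-Mead",options=dict(initial_simplex=[[c[0],c[1],y0],[c[0]+.01,c[1],y0],[c[0],c[1]+.01,y0],[c[0],c[1],y0+.2]]))
        if best is None or r.fun<best.fun:best=r
    print(ns,best.x,np.degrees(best.x[2]),best.fun,sum(S[n].sum() for n in ns))
for l in["rack","follower","case_blue_mid","case_green_mid","case_white_mid","case_yellow_mid","case_red_mid","cup_a","glue_stick"]:
    for n in D:
        print(l,n,[(round(a["confidence"],2),a["rect"]) for a in recognise(n,l)][:4])
f=D["top"]["frame"]; cv2.imwrite("pics/topr.png",cv2.resize(f[130:215,240:360],None,fx=6.5,fy=6.5,interpolation=cv2.INTER_CUBIC))
f=D["side"]["frame"]; cv2.imwrite("pics/sider.png",cv2.resize(f[135:235,210:325],None,fx=6,fy=6,interpolation=cv2.INTER_CUBIC))
E
```

```text
side [(0.31, [154.1, 202.6, 40.0, 41.1])]
top [(0.97, [110.1, 193.4, 36.1, 46.0]), (0.62, [314.2, 148.7, 19.3, 48.8])]
[0.47971581 0.32640604 0.084     ]
('side', 'top') [ 0.4929399   0.3270967  -0.64275891] -36.82737285304516 3494.2784313725488 2107.0
('top',) [0.47955621 0.33772028 0.45013772] 25.790991431285267 53.411764705882355 922.0
('side',) [ 0.69263363  0.15149951 -0.27932812] -16.004322139081275 559.2274509803922 1185.0
rack side [(0.76, [225.3, 162.2, 90.4, 69.2])]
rack top [(0.56, [251.4, 139.4, 98.7, 65.5])]
follower side [(0.66, [229.0, 174.5, 38.4, 39.2])]
follower top [(0.54, [256.5, 146.9, 20.8, 47.4])]
case_blue_mid side [(0.68, [237.1, 164.7, 37.5, 44.9])]
case_blue_mid top [(0.78, [275.4, 145.8, 15.1, 45.6])]
case_green_mid side [(0.76, [242.1, 162.4, 42.5, 43.1])]
case_green_mid top [(0.88, [283.6, 147.1, 19.8, 48.3])]
case_white_mid side [(0.9, [305.8, 187.4, 37.6, 59.9]), (0.67, [262.6, 148.9, 36.8, 40.4])]
case_white_mid top [(0.81, [265.4, 237.8, 51.4, 20.5])]
case_yellow_mid side [(0.7, [222.6, 162.8, 90.4, 66.1]), (0.59, [254.6, 150.8, 39.0, 47.8]), (0.28, [234.3, 165.3, 41.8, 45.4])]
case_yellow_mid top [(0.9, [301.2, 149.4, 16.1, 49.5]), (0.49, [251.8, 134.6, 101.0, 69.6])]
case_red_mid side [(0.65, [271.6, 143.9, 35.7, 40.5]), (0.65, [338.9, 140.1, 53.6, 65.6]), (0.61, [296.2, 98.5, 31.2, 65.7])]
case_red_mid top [(0.93, [374.3, 129.3, 59.8, 56.6]), (0.85, [329.9, 232.5, 74.1, 31.7]), (0.69, [324.0, 147.6, 19.5, 54.7]), (0.34, [274.3, 144.4, 16.4, 48.7])]
cup_a side [(0.59, [156.3, 201.3, 40.2, 44.2]), (0.19, [273.6, 236.4, 9.2, 45.4])]
cup_a top [(0.78, [189.6, 116.0, 32.0, 36.3])]
glue_stick side [(0.73, [273.1, 237.6, 10.9, 42.7])]
glue_stick top [(0.72, [214.2, 228.3, 13.2, 17.7])]
```

View pics/topr.png

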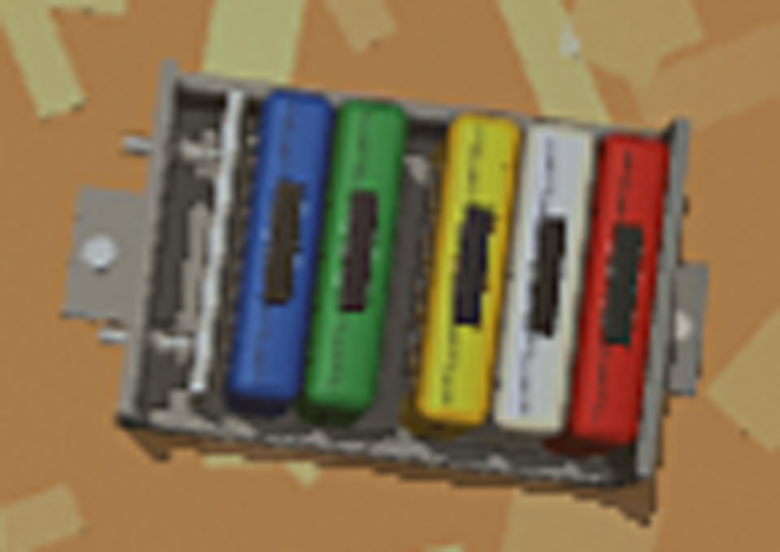

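View pics/sider.png

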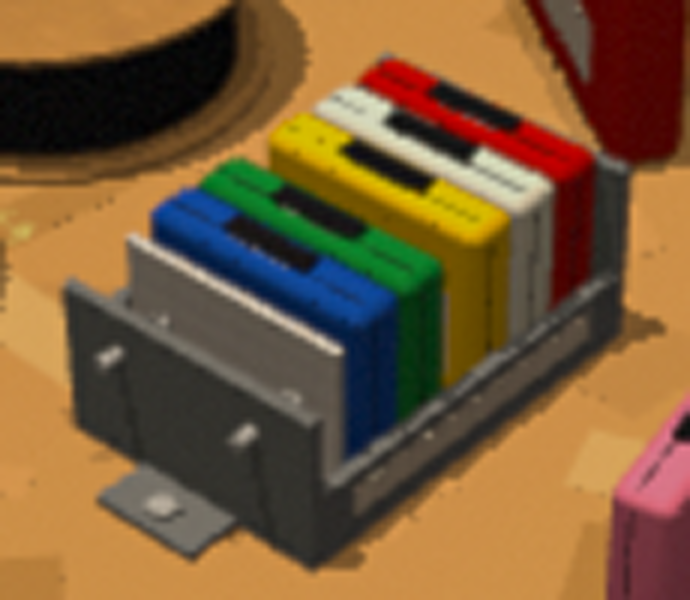

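```bash
cat >> h.py <<'E'
COL=["red","white","yellow","green","blue"]
def colmask(f,box):
    h=cv2.cvtColor(f,cv2.COLOR_BGR2HSV).astype(int); H,S,V=h[...,0],h[...,1],h[...,2]
    roi=np.zeros(H.shape,bool); x0,y0,x1,y1=box; roi[y0:y1,x0:x1]=1
    m=dict(red=((H<6)|(H>172))&(S>140)&(V>60),white=(S<60)&(V>125),yellow=(H>20)&(H<34)&(S>150)&(V>70),
      green=(H>45)&(H<85)&(S>90)&(V>30),blue=(H>95)&(H<125)&(S>110)&(V>40))
    return {k:(v&roi) for k,v in m.items()}
def hull(m,d,p,val):
    q=cv2.convexHull((proj(d,p)*4+1.5).astype(np.float32)).astype(np.int32); cv2.fillConvexPoly(m,q,val)
def renderrow(d,p,box):
    x,y,yaw=p[:3]; ys=p[3:8]; c,s=np.cos(yaw),np.sin(yaw); T=lambda a:np.array(a)@np.array([[c,-s,0],[s,c,0],[0,0,1]]).T+[x,y,0]
    m=np.zeros((384*4,512*4),np.uint8)
    for i,yy in enumerate(ys):
        q=T([[0,yy,.05]])[0]; b,L=boxpts(q[0],q[1],q[2],yaw); hull(m,d,b,i+1); hull(m,d,L,0)
    # follower plate, front wall
    fy=p[8] if len(p)>8 else .068
    hull(m,d,T([(a,b,z) for a in(-.054,.054) for b in(fy,fy+.004) for z in(.008,.085)]),0)
    hull(m,d,T([(a,b,z) for a in(-.058,-.062) for b in(-.09,.1) for z in(0,.034)]),0)
    hull(m,d,T([(a,.1,z) for a in(-.058,.058) for z in(0,.06)]),0)
    x0,y0,x1,y1=box
    return {k:cv2.resize(((m==i+1)*255).astype(np.uint8)[y0*4:y1*4,x0*4:x1*4],(x1-x0,y1-y0),interpolation=cv2.INTER_AREA)/255. for i,k in enumerate(COL)}
BOX=dict(top=(262,138,350,208),side=(228,140,312,222))
E
python3 - <<'E'
from h import *
from scipy.optimize import minimize
D={n:imaging.get_image(n) for n in("side","top")}
M={}
for n in D:
    b=BOX[n]; mm=colmask(D[n]["frame"],b); M[n]={k:v[b[1]:b[3],b[0]:b[2]].astype(float) for k,v in mm.items()}
    print(n,{k:int(v.sum()) for k,v in M[n].items()})
    v=np.zeros((b[3]-b[1],b[2]-b[0],3),np.uint8)
    for k,c in zip(COL,[(0,0,255),(255,255,255),(0,255,255),(0,255,0),(255,0,0)]): v[M[n][k]>0]=c
    cv2.imwrite(f"pics/mask_{n}.png",cv2.resize(v,None,fx=6,fy=6,interpolation=cv2.INTER_NEAREST))
def cost(p,ns):
    c=0
    for n in ns:
        r=renderrow(D[n],p,BOX[n]); c+=sum(np.abs(r[k]-M[n][k]).sum() for k in COL)
    return c
c=onz(D["top"],[[302,172]],.06)[0]; print(c)
p0=np.array([c[0],c[1],-.12,-.071,-.044,-.017,.024,.051])
def run(ns,p0):
    sx=[p0]+[p0+np.eye(8)[i]*(.004 if i!=2 else .03) for i in range(8)]
    r=minimize(cost,p0,args=(ns,),method="Nelder-Mead",options=dict(initial_simplex=sx,maxiter=900,xatol=1e-4,fatol=.3)); return r
for ns in(("top","side"),("top",),("side",)):
    r=run(ns,p0); r=run(ns,r.x)
    p=r.x; print(ns,r.fun,p[:3].round(4),"yaw",np.degrees(p[2]).round(2),"ys-mm",(p[3:]*1000).round(1),"pitch",np.diff(p[3:]*1000).round(1))
    if len(ns)==2: np.save("row.npy",p)
E
```

```text
side {'red': 442, 'white': 287, 'yellow': 606, 'green': 400, 'blue': 531}
top {'red': 431, 'white': 735, 'yellow': 430, 'green': 444, 'blue': 429}
[ 0.5914003  -0.06974243  0.06      ]
('top', 'side') 1853.6901960784312 [ 0.5932 -0.073  -0.1148] yaw -6.58 ys-mm [-69.  -42.6 -17.8  24.1  49.6] pitch [26.4 24.9 41.9 25.5]
('top',) 951.192156862745 [ 0.5927 -0.0737 -0.1049] yaw -6.01 ys-mm [-68.8 -42.4 -17.1  24.4  49.6] pitch [26.4 25.3 41.5 25.2]
('side',) 782.0862745098038 [ 0.5925 -0.0714 -0.111 ] yaw -6.36 ys-mm [-67.5 -41.3 -18.5  24.2  50.1] pitch [26.2 22.8 42.7 25.9]
```

```bash
python3 - <<'E'
from h import *
p=np.load("row.npy")
a=[cv2.resize(cv2.imread(f"pics/mask_{n}.png"),(400,370)) for n in("top","side")]
o=[]
for n in("top","side"):
    b=BOX[n]; r=renderrow(imaging.get_image(n),p,b); f=cv2.imread(f"pics/{n}0.png")[b[1]:b[3],b[0]:b[2]]
    f=cv2.resize(f,(400,370),interpolation=cv2.INTER_CUBIC)
    for k in COL:
        m=(cv2.resize(r[k],(400,370))>.5).astype(np.uint8); cs,_=cv2.findContours(m,cv2.RETR_LIST,cv2.CHAIN_APPROX_NONE); cv2.drawContours(f,cs,-1,(255,0,255),1)
    o.append(f)
v=np.vstack([np.hstack(a),np.hstack(o)]); cv2.imwrite("pics/chk1.png",cv2.resize(v,(640,592)))
E
```

```text
(no output)
```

View pics/chk1.png

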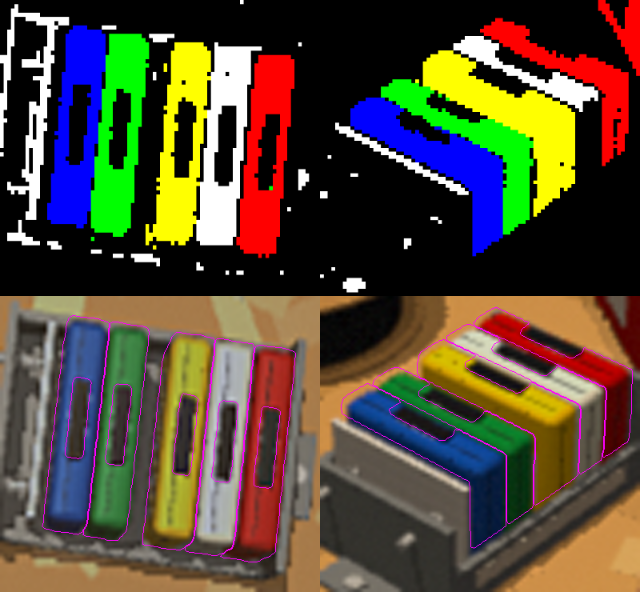

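```bash
cat >> h.py <<'E'
def latches(d,n,box=None,z=.0955,order=None):
    f=cv2.resize(d["frame"],None,fx=4,fy=4,interpolation=cv2.INTER_CUBIC)
    mm=colmask(d["frame"],box or BOX[n]); out={}
    for k in COL:
        m=cv2.resize(mm[k].astype(np.uint8),None,fx=4,fy=4,interpolation=cv2.INTER_NEAREST)
        nn,lab,st,_=cv2.connectedComponentsWithStats(m); 
        if nn<2: continue
        m=(lab==1+np.argmax(st[1:,4])).astype(np.uint8)
        cs,_=cv2.findContours(m,cv2.RETR_EXTERNAL,cv2.CHAIN_APPROX_NONE)
        h=cv2.convexHull(max(cs,key=cv2.contourArea)); hm=np.zeros_like(m); cv2.fillConvexPoly(hm,h,1)
        g=f.max(2); dark=((g<95)&(hm>0)).astype(np.uint8)
        dark=cv2.morphologyEx(dark,cv2.MORPH_OPEN,np.ones((9,9)))
        nn,lab,st,ce=cv2.connectedComponentsWithStats(dark)
        c=[i for i in range(1,nn)]
        if not c: continue
        i=max(c,key=lambda i:st[i,4]); ys,xs=np.where(lab==i)
        uv=np.c_[xs,ys]/4-.375; P=onz(d,uv,z)[:,:2]; mu=P.mean(0); w,v=np.linalg.eigh(np.cov((P-mu).T)); a=np.arctan2(v[1,1],v[0,1]); a=(a+np.pi/2)%np.pi-np.pi/2
        out[k]=(mu,np.degrees(a),np.sqrt(w*12)*1000,st[i,4]/16)
    return out
E
python3 - <<'E'
from h import *
D={n:imaging.get_image(n) for n in("top","side")}
for n in D:
    o=latches(D[n],n); print(n)
    for k,(m,a,w,ar) in o.items(): print(k,m.round(4),round(a,1),w.round(1),round(ar))
E
```

```text
top
red [ 0.5852 -0.142 ] -6.6 [ 9.9 41.4] 79
white [ 0.5883 -0.1158] -6.0 [ 9.1 40.3] 71
yellow [ 0.5906 -0.0895] -6.4 [ 9.9 40.3] 78
green [ 0.595  -0.0502] -5.6 [ 9.9 43. ] 83
blue [ 0.5969 -0.0238] -5.5 [ 9.7 42.2] 80
side
red [ 0.5075 -0.0837] -64.0 [23.  68.9] 193
white [ 0.5854 -0.1126] -6.7 [12.4 38.6] 50
yellow [ 0.5227 -0.0149] -53.3 [18.3 50. ] 112
green [0.5211 0.0031] -60.3 [35.1 65.8] 278
blue [0.5414 0.0188] -21.8 [ 40.2 133.2] 314
```

```bash
cat >> h.py <<'E'
def darkblob(d,win,z,thr=80,save=None):
    x0,y0,x1,y1=win
    f=cv2.resize(d["frame"][y0:y1,x0:x1],None,fx=4,fy=4,interpolation=cv2.INTER_CUBIC); g=f.max(2)
    dark=cv2.morphologyEx((g<thr).astype(np.uint8),cv2.MORPH_OPEN,np.ones((7,7)))
    nn,lab,st,ce=cv2.connectedComponentsWithStats(dark); r=[]
    for i in range(1,nn):
        ys,xs=np.where(lab==i); uv=np.c_[xs,ys]/4-.375+[x0,y0]; P=onz(d,uv,z)[:,:2]; mu=P.mean(0)
        w,v=np.linalg.eigh(np.cov((P-mu).T)); a=np.degrees(np.arctan2(v[1,1],v[0,1])); a=(a+90)%180-90
        r.append((mu.round(4),round(a,1),np.sqrt(w*12).round(4)*1000,st[i,4]/16,uv.mean(0).round(1)))
    return sorted(r,key=lambda t:-t[3])
E
python3 - <<'E'
from h import *
d=imaging.get_image("top")
for t in(70,95,110): print(darkblob(d,(108,190,150,242),.0875,t)[:3])
d=imaging.get_image("side")
for t in(70,95): print(darkblob(d,(150,300,220,352),.0875,t)[:3])
f=d["frame"].copy()
for p in boxpts(.4796,.3377,.042,np.radians(25.8)):
    q=cv2.convexHull((proj(d,p)).astype(np.float32)).astype(np.int32); cv2.polylines(f,[q],True,(255,0,255),1)
cv2.imwrite("pics/o1.png",cv2.resize(f[290:360,140:230],None,fx=6,fy=6))
E
```

```text
[(array([0.4803, 0.3132]), np.float64(25.9), array([ 15.7, 104.4]), np.float64(290.8125), array([133.3, 215.9])), (array([0.4799, 0.3377]), np.float64(25.9), array([ 8.4, 39.6]), np.float64(62.5625), array([122.7, 215.8])), (array([0.4321, 0.3035]), np.float64(-56.4), array([4.4, 4.5]), np.float64(3.9375), array([136.8, 237.3]))]
[(array([0.4793, 0.31  ]), np.float64(25.5), array([ 25.2, 102.4]), np.float64(478.5625), array([134.7, 216.3])), (array([0.4795, 0.3375]), np.float64(25.9), array([ 9.8, 41.1]), np.float64(77.75), array([122.7, 215.9]))]
[(array([0.4743, 0.3075]), np.float64(26.0), array([ 26.2, 114.3]), np.float64(560.375), array([135.8, 218.6])), (array([0.4796, 0.3376]), np.float64(25.8), array([10.4, 41.8]), np.float64(83.9375), array([122.7, 215.9]))]
[(array([0.4771, 0.3403]), np.float64(25.4), array([ 9.2, 39.4]), np.float64(108.25), array([182.5, 309.7])), (array([0.4443, 0.3831]), np.float64(6.6), array([ 6.6, 10.4]), np.float64(24.75), array([179. , 337.7])), (array([0.428 , 0.3752]), np.float64(8.0), array([ 6.4, 10.4]), np.float64(24.125), array([190. , 339.4]))]
[(array([0.4311, 0.3704]), np.float64(29.0), array([34.1, 96.1]), np.float64(859.4375), array([190.7, 336.4])), (array([0.4772, 0.3402]), np.float64(25.3), array([10.4, 40. ]), np.float64(124.3125), array([182.6, 309.7]))]
```

View pics/o1.png

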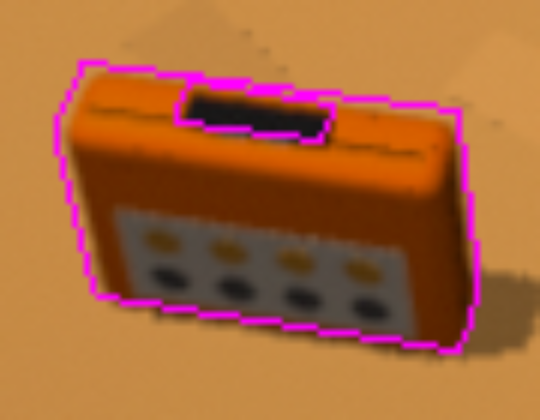

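{"method": "drive_tool", "body": {
  "commands": [
    [[8.5,1.7,5.8,0,0],[8.5,1.7,5.8,0,0],[8.5,1.7,5.8,0,0],[8.5,1.7,5.8,0,0],[8.5,1.7,5.8,0,0],[8.5,1.7,5.8,0,0],[8.5,1.7,5.8,0,0],[8.5,1.7,5.8,0,0],[8.5,1.7,5.8,0,0],[8.5,1.7,5.8,0,0]]
  ],
  "newtons": 40
}}

```text
t: 2.85
ee_pos: [0.4105, 0.0995, 0.233]
ee_rot: [3.061, 0.687, 0.011]
contact_force: [0.2, -1.7, 0.3]
width: 0.993
```

{"method": "drive_tool", "body": {
  "commands": [
    [[8.5,1.5,5.4,0,0],[8.5,1.5,5.4,0,0],[8.5,1.5,5.0,0,0],[8.5,1.2,4.0,0,0],[8.5,0.5,1.5,0,0],[8.5,0,0,0,0]]
  ]
}}

```text
t: 3.6
ee_pos: [0.4734, 0.3234, 0.2328]
ee_rot: [3.059, 0.695, 0.013]
contact_force: [-0.2, -1.1, -0.3]
width: 0.993
```

```bash
cat >> h.py <<'E'
def st():
    s=sense(); Rm=R.from_rotvec(s["ee_rot"]).as_matrix(); 
    print("t",round(s["t"],2),"p",s["ee_pos"].round(4),"yaw",np.degrees(np.arctan2(Rm[1,0],Rm[0,0])).round(2),"tilt",Rm[:,2].round(3),"F",s["contact_force"].round(1),"M",s["moment"].round(2),"w",round(s["width"]*85.4,1),"q",s["q"].round(2)); return s
E
python3 -c "
from h import *
st()"
```

```text
t 3.6 p [0.4734 0.3234 0.2328] yaw 25.62 tilt [ 0.009 -0.003 -1.   ] F [-0.2 -1.1 -0.3] M [ 0.06  0.04 -0.01] w 84.8 q [ 0.52  0.39  1.59 -0.01  1.15  1.65]
```

{"method": "drive_tool", "body": {
  "commands": [
    [[8.5,0.5,1.55,0,0],[8.5,0,0,-4,0],[8.5,0,0,-4,0],[8.5,0,0,-3,0],[8.5,0,0,0,0]]
  ]
}}

```text
t: 4.22
ee_pos: [0.4801, 0.3374, 0.1219]
ee_rot: [3.061, 0.688, 0.018]
contact_force: [-0.6, -0.0, 0.7]
width: 0.997
```

```bash
python3 -c "
from h import *
st()
d=imaging.get_image('side'); cv2.imwrite('pics/s2.png',cv2.resize(d['frame'][220:384,90:290],None,fx=4,fy=3.6))"
```

```text
t 4.22 p [0.4801 0.3374 0.1219] yaw 25.34 tilt [ 0.012 -0.002 -1.   ] F [-0.6 -0.   0.7] M [0.02 0.   0.01] w 85.2 q [ 0.54  0.54  1.65 -0.01  0.94  1.67]
```

View pics/s2.png

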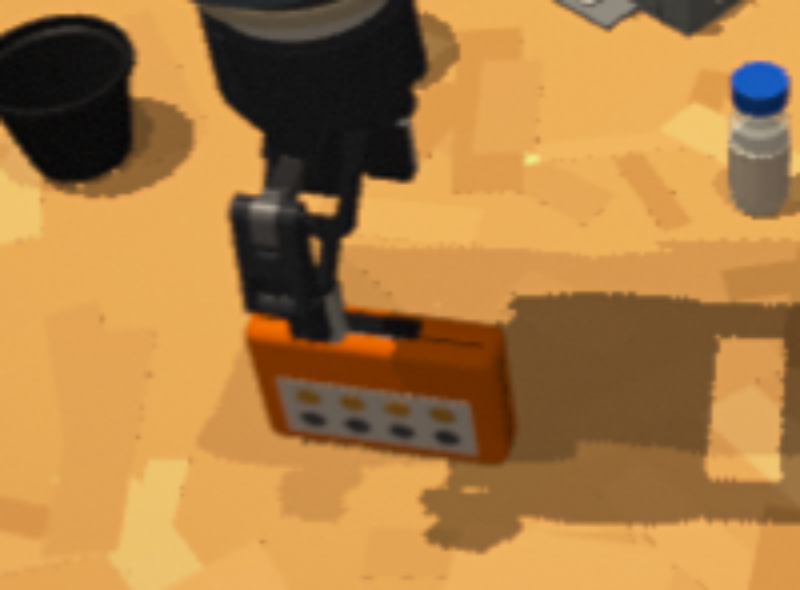

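{"method": "drive_tool", "body": {
  "commands": [
    [[8.5,-0.1,0.1,-2.5,0],[8.5,0,0,-2,0.3],[8.5,0,0,-1.2,0],[8.5,0,0,-0.4,0],[8.5,0,0,0,0]]
  ]
}}

```text
t: 4.9
ee_pos: [0.4842, 0.3406, 0.0688]
ee_rot: [-3.063, -0.694, -0.039]
contact_force: [-0.1, -0.2, -0.1]
width: 0.996
```

```bash
python3 -c "
from h import *
st()"
```

```text
t 4.9 p [0.4842 0.3406 0.0688] yaw 25.55 tilt [ 0.024  0.006 -1.   ] F [-0.1 -0.2 -0.1] M [-0.03 -0.03 -0.06] w 85.0 q [ 0.54  0.62  1.68 -0.01  0.82  1.67]
```

{"method": "drive_tool", "body": {
  "commands": [
    [[8.5,-0.5,-0.15,-0.1,0],[8.5,0,0,0,0],[8.5,0,0,0,0]]
  ]
}}

```text
t: 5.28
ee_pos: [0.4794, 0.3394, 0.0693]
ee_rot: [-3.063, -0.694, -0.042]
contact_force: [-0.4, 0.8, 0.3]
width: 0.996
```

```bash
python3 -c "
from h import *
st()"
```

```text
t 5.28 p [0.4794 0.3394 0.0693] yaw 25.55 tilt [ 0.026  0.007 -1.   ] F [-0.4  0.8  0.3] M [-0.02  0.02  0.01] w 85.0 q [ 0.54  0.61  1.69 -0.01  0.81  1.67]
```

{"method": "drive_tool", "body": {
  "commands": [
    [[4.0,0,0,-0.1,0],[2.0,0,0,0,0],[2.0,0,0,0,0],[2.0,0,0,0,0],[2.0,0,0,0,0],[2.0,0,0,0,0]]
  ],
  "newtons": 50
}}

```text
t: 6.02
ee_pos: [0.4796, 0.3395, 0.0685]
ee_rot: [-3.062, -0.694, -0.043]
contact_force: [-0.5, 0.3, 1.5]
width: 0.287
```

```bash
python3 -c "
from h import *
st()"
```

```text
t 6.03 p [0.4796 0.3395 0.0685] yaw 25.55 tilt [ 0.026  0.007 -1.   ] F [-0.5  0.3  1.5] M [-0.    0.08  0.01] w 24.5 q [ 0.54  0.61  1.69 -0.01  0.81  1.67]
```

{"method": "drive_tool", "body": {
  "commands": [
    [[2.0,0,0,1.0,0],[2.0,0,0,3,0],[2.0,0,0,4,0],[2.0,0,0,4,0],[2.0,0,0,4,0],[2.0,0,0,0,0]]
  ]
}}

```text
t: 6.78
ee_pos: [0.4783, 0.3387, 0.2356]
ee_rot: [-3.063, -0.694, -0.042]
contact_force: [0.0, -0.7, -1.2]
width: 0.292
```

```bash
python3 -c "
from h import *
st()
d=imaging.get_image('side'); cv2.imwrite('pics/s3.png',cv2.resize(d['frame'][180:384,90:290],None,fx=3,fy=3))"
```

```text
t 6.78 p [0.4783 0.3387 0.2356] yaw 25.55 tilt [ 0.026  0.007 -1.   ] F [ 0.  -0.7 -1.2] M [-0.01 -0.    0.01] w 24.9 q [ 0.54  0.4   1.57 -0.01  1.15  1.67]
```

View pics/s3.png

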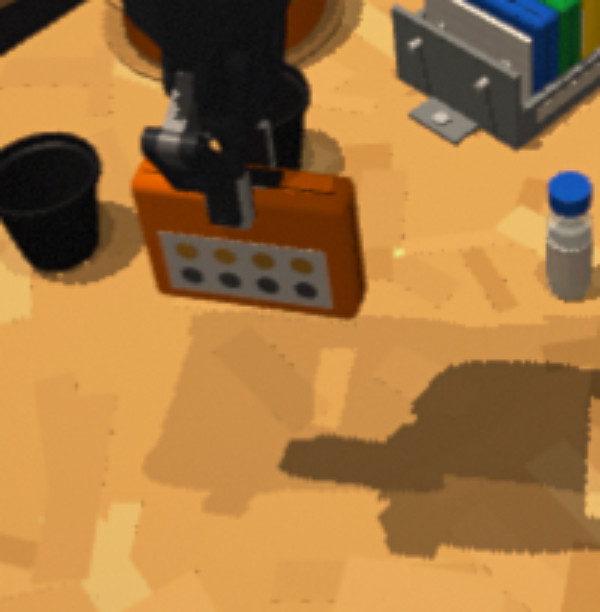

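{"method": "drive_tool", "body": {
  "commands": [
    [[2.0,1.2,-4.2,0,-3.5],[2.0,1.2,-4.2,0,-3.5],[2.0,1.2,-4.2,0,-3.5],[2.0,1.2,-4.2,0,-3.5],[2.0,1.2,-4.2,0,-3.5],[2.0,1.2,-4.2,0,-3.5],[2.0,1.2,-4.2,0,-3.5],[2.0,1.2,-4.2,0,-3.5],[2.0,1.2,-4.2,0,-3.5],[2.0,0,0,0,0]]
  ]
}}

```text
t: 8.07
ee_pos: [0.5806, -0.0527, 0.22]
ee_rot: [3.131, -0.189, 0.0]
contact_force: [-0.0, 0.5, -1.7]
width: 0.287
```

```bash
python3 -c "
from h import *
st()"
```

```text
t 8.07 p [ 0.5806 -0.0527  0.22  ] yaw -6.92 tilt [-0.    -0.005 -1.   ] F [-0.   0.5 -1.7] M [0.02 0.01 0.  ] w 24.5 q [-0.17  0.42  1.58 -0.01  1.14  1.53]
```

{"method": "drive_tool", "body": {
  "commands": [
    [[2.0,0.8,-1.2,-1.0,0.7],[2.0,0.4,-0.5,-1.0,0.4],[2.0,0,0,-0.8,0],[2.0,0,0,0,0]]
  ]
}}

```text
t: 8.57
ee_pos: [0.5919, -0.0685, 0.1874]
ee_rot: [3.134, -0.152, -0.007]
contact_force: [-0.2, 0.0, -0.6]
width: 0.289
```

```bash
python3 -c "
from h import *
st()
for n,b in(('side',(215,80,325,230)),('top',(240,130,360,220))):
  d=imaging.get_image(n); cv2.imwrite('pics/4%s.png'%n,cv2.resize(d['frame'][b[1]:b[3],b[0]:b[2]],None,fx=6 if n=='top' else 4,fy=6 if n=='top' else 4,interpolation=cv2.INTER_CUBIC))"
```

```text
t 8.57 p [ 0.5919 -0.0685  0.1874] yaw -5.56 tilt [-0.005 -0.004 -1.   ] F [-0.2  0.  -0.6] M [-0.    0.01  0.  ] w 24.7 q [-0.19  0.48  1.57 -0.01  1.09  1.48]
```

View pics/4side.png

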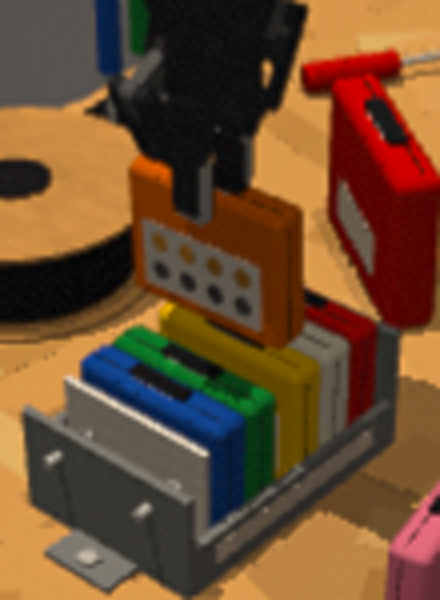

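View pics/4top.png

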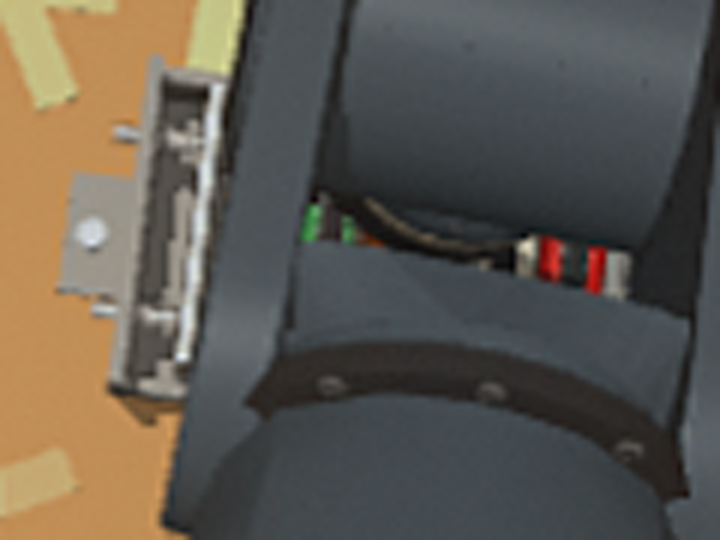

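```bash
cat >> h.py <<'E'
from scipy.optimize import minimize
def orange_side(d,s,win,zrel=-.0265,rows=None,save=None,init=None):
    f=d["frame"]; h=cv2.cvtColor(f,cv2.COLOR_BGR2HSV).astype(int); x0,y0,x1,y1=win
    m=np.zeros(f.shape[:2],np.uint8); mm=(h[...,0]>=4)&(h[...,0]<=14)&(h[...,1]>165)
    m[y0:y1,x0:x1]=mm[y0:y1,x0:x1]
    m=cv2.morphologyEx(m,cv2.MORPH_OPEN,np.ones((2,2)))
    nn,lab,stt,_=cv2.connectedComponentsWithStats(m); m=(lab==1+np.argmax(stt[1:,4])).astype(np.uint8)
    cs,_=cv2.findContours(m,cv2.RETR_EXTERNAL,cv2.CHAIN_APPROX_NONE); hm=np.zeros_like(m); cv2.fillConvexPoly(hm,cv2.convexHull(np.vstack(cs)),1)
    hm=hm.astype(float)
    Rm=R.from_rotvec(s["ee_rot"]).as_matrix(); yaw=np.arctan2(Rm[1,0],Rm[0,0])
    def rnd(p):
        c,L=boxpts(0,0,0,0); M=R.from_euler("ZY",[yaw,p[3]]).as_matrix(); mk=np.zeros((384*4,512*4),np.uint8)
        hull(mk,d,c@M.T+s["ee_pos"]+p[:3],255); return cv2.resize(mk,(512,384),interpolation=cv2.INTER_AREA)/255.
    p0=np.array([0,0,zrel,0]) if init is None else init
    c=lambda p:np.abs(rnd(p)-hm)[y0:y1,x0:x1].sum()
    for _ in range(2):
        r=minimize(c,p0,method="Nelder-Mead",options=dict(initial_simplex=[p0]+[p0+e for e in np.diag([.004,.004,.004,.02])],xatol=1e-5)); p0=r.x
    if save:
        v=cv2.resize(f[y0:y1,x0:x1],None,fx=5,fy=5,interpolation=cv2.INTER_CUBIC)
        for q,col in((rnd(p0)>.5,(255,0,255)),(hm>.5,(0,255,0))):
            cs,_=cv2.findContours(cv2.resize(q[y0:y1,x0:x1].astype(np.uint8),None,fx=5,fy=5),cv2.RETR_LIST,cv2.CHAIN_APPROX_NONE); cv2.drawContours(v,cs,-1,col,1)
        cv2.imwrite(save,v)
    return p0,r.fun
E
python3 - <<'E'
from h import *
s=sense(); d=imaging.get_image("side")
print(orange_side(d,s,(240,110,300,178),save="pics/of.png"))
f0=cv2.imread("pics/side0.png"); d0=dict(d,frame=f0)
for k,c in dict(blue=(271,243),green=(321,213),yellow=(387,165),white=(434,136),red=(476,105)).items():
    u,v=210+c[0]/6,135+c[1]/6
    b=darkblob(d0,(int(u-9),int(v-6),int(u+10),int(v+7)),.0955,75)
    print(k,b[0] if b else None)
E
```

```text
(array([-0.00248917,  0.00115927, -0.02966105,  0.04877453]), np.float64(110.25490196078431))
blue (array([ 0.5949, -0.0212]), np.float64(-7.7), array([13.2, 41.1]), np.float64(65.8125), array([255.1, 174.9]))
green (array([ 0.5919, -0.0469]), np.float64(-7.1), array([13.6, 42.3]), np.float64(66.4375), array([262.9, 169.8]))
yellow (array([ 0.5881, -0.0857]), np.float64(-6.9), array([10.5, 38.7]), np.float64(45.0625), array([274.1, 162.2]))
white (array([ 0.5854, -0.1126]), np.float64(-6.5), array([11. , 38.9]), np.float64(45.0), array([281.6, 157.1]))
red (array([ 0.5823, -0.1384]), np.float64(-5.8), array([10.3, 39.3]), np.float64(41.0625), array([288.7, 152.4]))
```

View pics/of.png

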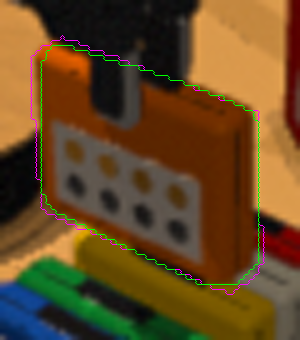

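{"method": "drive_tool", "body": {
  "commands": [
    [[2.0,0.15,0.1,-1.0,-0.4],[2.0,0,0,-0.8,0],[2.0,0,0,-0.2,0],[2.0,0,0,0,0]]
  ],
  "newtons": 60
}}

```text
t: 9.22
ee_pos: [0.5941, -0.0673, 0.1678]
ee_rot: [3.133, -0.164, -0.003]
contact_force: [0.7, -0.7, -0.3]
width: 0.281
```

```bash
python3 -c "
from h import *
s=st()
d=imaging.get_image('side'); print(orange_side(d,s,(240,110,300,185)))
b=(225,90,320,225); cv2.imwrite('pics/5.png',cv2.resize(d['frame'][b[1]:b[3],b[0]:b[2]],None,fx=4.4,fy=4.4,interpolation=cv2.INTER_CUBIC))"
```

```text
t 9.22 p [ 0.5941 -0.0673  0.1678] yaw -5.98 tilt [-0.002 -0.005 -1.   ] F [ 0.7 -0.7 -0.3] M [ 0.02 -0.02 -0.01] w 24.0 q [-0.19  0.51  1.58 -0.01  1.05  1.49]
(array([-0.00194582,  0.00016356, -0.02957653,  0.024965  ]), np.float64(117.47450980392156))
```

View pics/5.png

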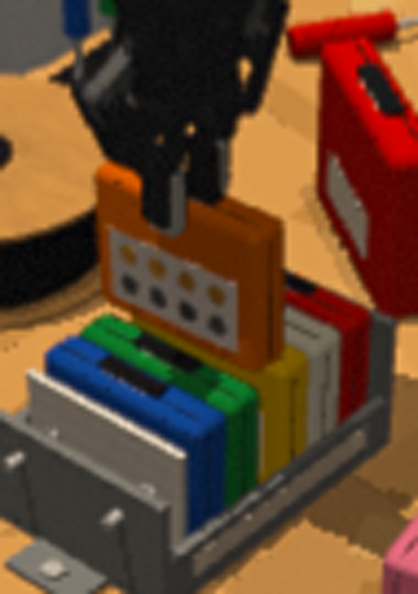

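{"method": "drive_tool", "body": {
  "commands": [
    [[2.0,-0.05,0,-0.3,0],[2.0,0,0,-0.3,0],[2.0,0,0,-0.2,0],[2.0,0,0,0,0]]
  ]
}}

```text
t: 9.78
ee_pos: [0.5943, -0.0677, 0.1605]
ee_rot: [3.132, -0.164, 0.001]
contact_force: [0.4, -0.1, 0.2]
width: 0.285
```

{"method": "drive_tool", "body": {
  "commands": [
    [[2.0,0,0,-0.15,0],[2.0,0,0,-0.1,0],[2.0,0,0,0,0]]
  ]
}}

```text
t: 10.15
ee_pos: [0.5944, -0.0677, 0.1579]
ee_rot: [3.132, -0.164, 0.002]
contact_force: [-0.2, 0.3, -0.8]
width: 0.282
```

{"method": "drive_tool", "body": {
  "commands": [
    [[2.0,-0.05,0,-0.1,0],[2.0,0,0,-0.1,0],[2.0,0,0,0,0]]
  ]
}}

```text
t: 10.52
ee_pos: [0.5941, -0.067, 0.1558]
ee_rot: [3.133, -0.163, 0.002]
contact_force: [1.0, 1.3, 0.6]
width: 0.284
```

{"method": "drive_tool", "body": {
  "commands": [
    [[2.0,0,0.05,-0.1,0],[2.0,0,0.05,-0.1,0],[2.0,0,0,0,0]]
  ]
}}

```text
t: 10.9
ee_pos: [0.5945, -0.0664, 0.1547]
ee_rot: [3.132, -0.163, 0.005]
contact_force: [0.3, 1.2, 1.1]
width: 0.285
```

```bash
python3 -c "
from h import *
s=st()
d=imaging.get_image('side'); print(orange_side(d,s,(240,110,300,185)))
b=(225,90,320,225); cv2.imwrite('pics/6.png',cv2.resize(d['frame'][b[1]:b[3],b[0]:b[2]],None,fx=4.4,fy=4.4,interpolation=cv2.INTER_CUBIC))"
```

```text
t 10.9 p [ 0.5945 -0.0664  0.1547] yaw -5.97 tilt [ 0.003 -0.005 -1.   ] F [0.3 1.2 1.1] M [ 0.32 -0.12  0.06] w 24.4 q [-0.19  0.52  1.6  -0.01  1.02  1.49]
(array([ 0.02176185, -0.03473904, -0.05870525,  0.02732682]), np.float64(59.976470588235294))
```

View pics/6.png

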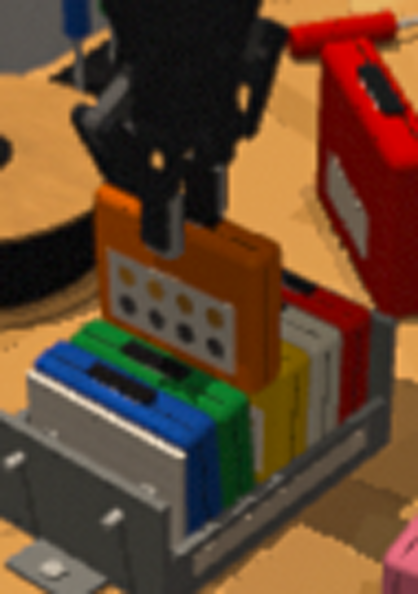

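{"method": "drive_tool", "body": {
  "commands": [
    [[2.0,0,0.1,-0.15,0],[2.0,0,0,-0.15,0],[2.0,0,0,-0.1,0],[2.0,0,0,0,0]]
  ]
}}

```text
t: 11.45
ee_pos: [0.5953, -0.0655, 0.1517]
ee_rot: [3.132, -0.164, 0.008]
contact_force: [0.7, 1.0, 0.9]
width: 0.282
```

```bash
python3 -c "
from h import *
s=st()"
```

```text
t 11.45 p [ 0.5953 -0.0655  0.1517] yaw -5.99 tilt [ 0.005 -0.006 -1.   ] F [0.7 1.  0.9] M [ 0.2  -0.1  -0.02] w 24.1 q [-0.19  0.52  1.6  -0.01  1.01  1.49]
```

{"method": "drive_tool", "body": {
  "commands": [
    [[2.0,-0.1,0.05,-0.2,0],[2.0,-0.05,0,-0.2,0],[2.0,-0.05,0,-0.2,0],[2.0,0,0,0,0]]
  ]
}}

```text
t: 11.95
ee_pos: [0.5935, -0.0649, 0.1454]
ee_rot: [3.132, -0.165, 0.01]
contact_force: [1.5, 1.9, 1.7]
width: 0.288
```

```bash
python3 -c "
from h import *
s=st()
d=imaging.get_image('side')
b=(225,90,320,225); cv2.imwrite('pics/7.png',cv2.resize(d['frame'][b[1]:b[3],b[0]:b[2]],None,fx=4.4,fy=4.4,interpolation=cv2.INTER_CUBIC))"
```

```text
t 11.95 p [ 0.5935 -0.0649  0.1454] yaw -6.02 tilt [ 0.006 -0.005 -1.   ] F [1.5 1.9 1.7] M [ 0.38 -0.3  -0.07] w 24.6 q [-0.18  0.53  1.61 -0.    1.    1.49]
```

View pics/7.png

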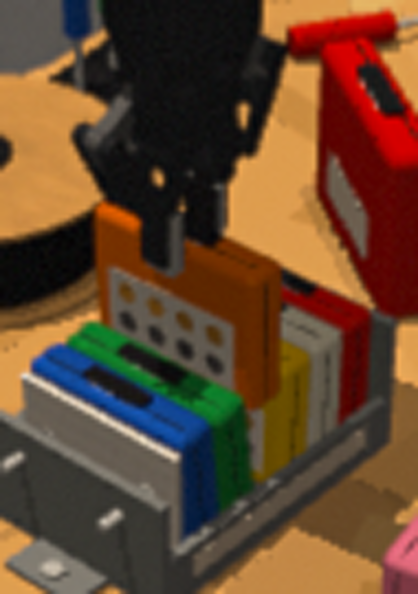

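{"method": "drive_tool", "body": {
  "commands": [
    [[2.0,0,0.1,-0.25,0],[2.0,0,0.05,-0.25,0],[2.0,-0.05,0,-0.25,0],[2.0,-0.05,0,-0.25,0],[2.0,0,0,0,0]]
  ]
}}

```text
t: 12.62
ee_pos: [0.5922, -0.0643, 0.1344]
ee_rot: [3.131, -0.165, 0.009]
contact_force: [0.6, -1.1, 0.5]
width: 0.282
```

```bash
python3 -c "
from h import *
s=st()
d=imaging.get_image('side')
b=(225,90,320,225); cv2.imwrite('pics/8.png',cv2.resize(d['frame'][b[1]:b[3],b[0]:b[2]],None,fx=4.4,fy=4.4,interpolation=cv2.INTER_CUBIC))"
```

```text
t 12.62 p [ 0.5922 -0.0643  0.1344] yaw -6.01 tilt [ 0.005 -0.007 -1.   ] F [ 0.6 -1.1  0.5] M [-0.25 -0.18 -0.1 ] w 24.1 q [-0.18  0.54  1.62 -0.01  0.98  1.5 ]
```

View pics/8.png

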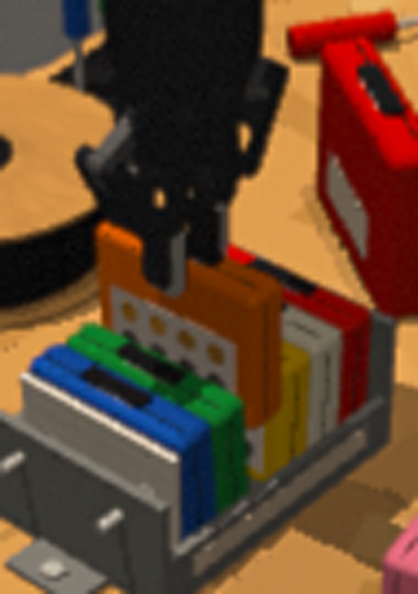

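{"method": "drive_tool", "body": {
  "commands": [
    [[2.0,0,0,-0.25,0],[2.0,0,0,-0.25,0],[2.0,-0.0,0,-0.25,0],[2.0,-0.0,0,-0.25,0],[2.0,0,0,0,0]]
  ]
}}

```text
t: 13.3
ee_pos: [0.592, -0.0642, 0.1237]
ee_rot: [3.131, -0.164, 0.008]
contact_force: [0.2, -1.2, 0.3]
width: 0.284
```

```bash
python3 -c "
from h import *
s=st()"
```

```text
t 13.3 p [ 0.592  -0.0642  0.1237] yaw -6.01 tilt [ 0.005 -0.007 -1.   ] F [ 0.2 -1.2  0.3] M [-0.29 -0.11 -0.09] w 24.3 q [-0.18  0.55  1.63 -0.01  0.95  1.5 ]
```

{"method": "drive_tool", "body": {
  "commands": [
    [[2.0,0,0,-0.25,0],[2.0,0,0,-0.25,0],[2.0,-0.0,0,-0.25,0],[2.0,-0.0,0,-0.25,0],[2.0,0,0,0,0]]
  ]
}}

```text
t: 13.92
ee_pos: [0.5918, -0.0643, 0.1127]
ee_rot: [3.131, -0.164, 0.007]
contact_force: [0.5, -1.0, -0.7]
width: 0.283
```

```bash
python3 -c "
from h import *
s=st()
d=imaging.get_image('side')
b=(225,90,320,225); cv2.imwrite('pics/9.png',cv2.resize(d['frame'][b[1]:b[3],b[0]:b[2]],None,fx=4.4,fy=4.4,interpolation=cv2.INTER_CUBIC))"
```

```text
t 13.93 p [ 0.5918 -0.0643  0.1127] yaw -6.01 tilt [ 0.004 -0.007 -1.   ] F [ 0.5 -1.  -0.7] M [-0.27 -0.14 -0.03] w 24.2 q [-0.18  0.57  1.63 -0.01  0.93  1.5 ]
```

View pics/9.png

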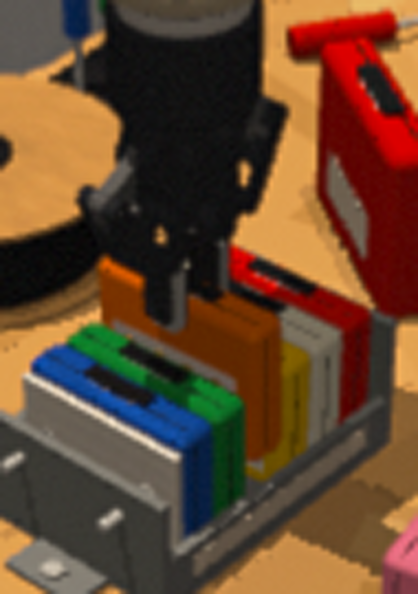

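{"method": "drive_tool", "body": {
  "commands": [
    [[2.0,0,0,-0.25,0],[2.0,0,0,-0.25,0],[2.0,-0.0,0,-0.25,0],[2.0,-0.0,0,-0.1,0],[2.0,0,0,0,0]]
  ]
}}

```text
t: 14.6
ee_pos: [0.5916, -0.0644, 0.1036]
ee_rot: [3.131, -0.165, 0.007]
contact_force: [0.1, -2.9, 0.3]
width: 0.285
```

```bash
python3 -c "
from h import *
s=st()
d=imaging.get_image('side')
b=(225,90,320,225); cv2.imwrite('pics/10.png',cv2.resize(d['frame'][b[1]:b[3],b[0]:b[2]],None,fx=4.4,fy=4.4,interpolation=cv2.INTER_CUBIC))"
```

```text
t 14.6 p [ 0.5916 -0.0644  0.1036] yaw -6.02 tilt [ 0.004 -0.007 -1.   ] F [ 0.1 -2.9  0.3] M [-0.29 -0.04 -0.13] w 24.3 q [-0.18  0.58  1.64 -0.01  0.92  1.5 ]
```

View pics/10.png

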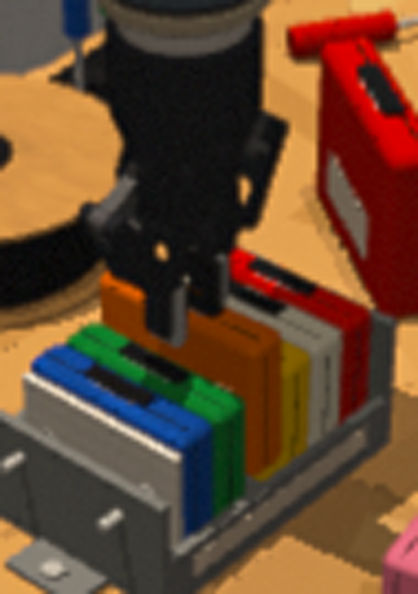

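{"method": "drive_tool", "body": {
  "commands": [
    [[2.0,0,-0.1,-0.2,0],[2.0,0,-0.05,0,0],[2.0,0,0,0,0]]
  ]
}}

```text
t: 15.02
ee_pos: [0.5918, -0.0645, 0.1016]
ee_rot: [3.133, -0.165, 0.007]
contact_force: [0.7, 0.1, 1.0]
width: 0.284
```

{"method": "drive_tool", "body": {
  "commands": [
    [[3.2,0,0,0,0],[4.0,0,0,0,0],[4.5,0,0,0,0],[4.5,0,0,0,0]]
  ]
}}

```text
t: 15.52
ee_pos: [0.5916, -0.0649, 0.1015]
ee_rot: [3.132, -0.164, 0.006]
contact_force: [-1.0, -0.2, -0.0]
width: 0.528
```

```bash
python3 -c "
from h import *
s=st()
d=imaging.get_image('side')
b=(225,90,320,225); cv2.imwrite('pics/11.png',cv2.resize(d['frame'][b[1]:b[3],b[0]:b[2]],None,fx=4.4,fy=4.4,interpolation=cv2.INTER_CUBIC))"
```

```text
t 15.53 p [ 0.5916 -0.0649  0.1015] yaw -6.01 tilt [ 0.004 -0.005 -1.   ] F [-1.  -0.2 -0. ] M [0.04 0.01 0.03] w 45.1 q [-0.19  0.59  1.64 -0.01  0.91  1.49]
```

View pics/11.png

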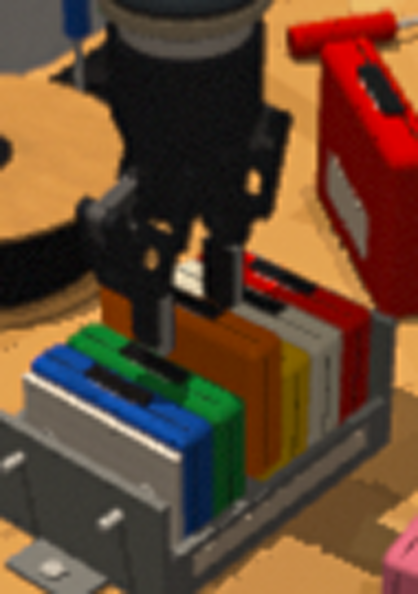

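{"method": "drive_tool", "body": {
  "commands": [
    [[4.5,0,0,1.0,0],[4.5,0,0,2.0,0],[4.5,0,0,2.0,0],[2.0,0,0,0.5,0],[0,0,0,0,0],[0,0,0,0,0],[0,0,0,0,0],[0,0,0,0,0]]
  ]
}}

```text
t: 16.58
ee_pos: [0.5909, -0.0648, 0.1582]
ee_rot: [3.132, -0.164, 0.004]
contact_force: [-0.1, 0.1, 0.4]
width: 0.001
```

```bash
python3 -c "
from h import *
s=st()
d=imaging.get_image('side')
b=(225,90,320,225); cv2.imwrite('pics/12.png',cv2.resize(d['frame'][b[1]:b[3],b[0]:b[2]],None,fx=4.4,fy=4.4,interpolation=cv2.INTER_CUBIC))"
```

```text
t 16.57 p [ 0.5909 -0.0648  0.1582] yaw -6.01 tilt [ 0.002 -0.005 -1.   ] F [-0.1  0.1  0.4] M [ 0.    0.04 -0.03] w 0.1 q [-0.19  0.51  1.6  -0.01  1.03  1.49]
```

View pics/12.png

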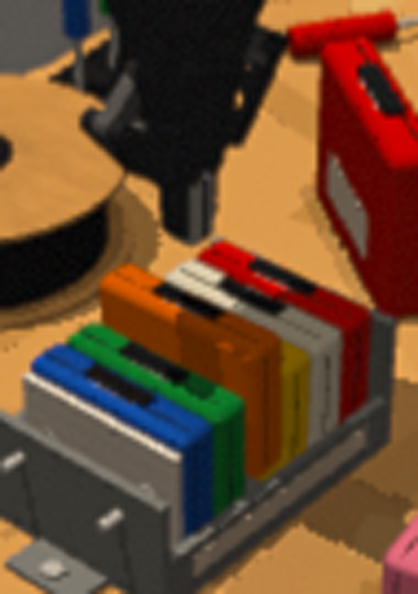

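```bash
python3 -c "
from h import *
d=imaging.get_image('side')
for z in(.12,.122): print(darkblob(d,(257,150,281,167),z,75)[:2])"
```

```text
[(array([ 0.5882, -0.0619]), np.float64(-6.8), array([10.7, 39.9]), np.float64(48.3125), array([268. , 158.3])), (array([ 0.5766, -0.0847]), np.float64(-25.8), array([ 8.8, 18.3]), np.float64(17.9375), array([278. , 155.3]))]
[(array([ 0.5865, -0.0595]), np.float64(-6.8), array([10.7, 39.7]), np.float64(48.3125), array([268. , 158.3])), (array([ 0.5749, -0.0823]), np.float64(-25.8), array([ 8.8, 18.2]), np.float64(17.9375), array([278. , 155.3]))]
```

{"method": "drive_tool", "body": {
  "commands": [
    [[0,-0.05,0.1,-1.5,0],[0,0,0,-1.2,0],[0,0,0,-0.6,0],[0,0,0,-0.3,0],[0,0,0,-0.2,0],[0,0,0,0,0]]
  ]
}}

```text
t: 17.42
ee_pos: [0.5903, -0.0637, 0.1172]
ee_rot: [3.132, -0.164, 0.003]
contact_force: [-0.6, 1.1, 0.6]
width: -0.002
```

{"method": "drive_tool", "body": {
  "commands": [
    [[0,0,0,-0.25,0],[0,0,0,-0.25,0],[0,0,0,-0.25,0],[0,0,0,-0.25,0],[0,0,0,0,0]]
  ]
}}

```text
t: 18.05
ee_pos: [0.5907, -0.0638, 0.1073]
ee_rot: [3.132, -0.164, 0.005]
contact_force: [-0.5, -0.1, 0.2]
width: -0.002
```

```bash
python3 -c "
from h import *
s=st()
d=imaging.get_image('side')
b=(225,90,320,225); cv2.imwrite('pics/13.png',cv2.resize(d['frame'][b[1]:b[3],b[0]:b[2]],None,fx=4.4,fy=4.4,interpolation=cv2.INTER_CUBIC))"
```

```text
t 18.05 p [ 0.5907 -0.0638  0.1073] yaw -6.0 tilt [ 0.003 -0.005 -1.   ] F [-0.5 -0.1  0.2] M [ 0.01 -0.04  0.01] w -0.2 q [-0.18  0.58  1.64 -0.01  0.92  1.5 ]
```

View pics/13.png

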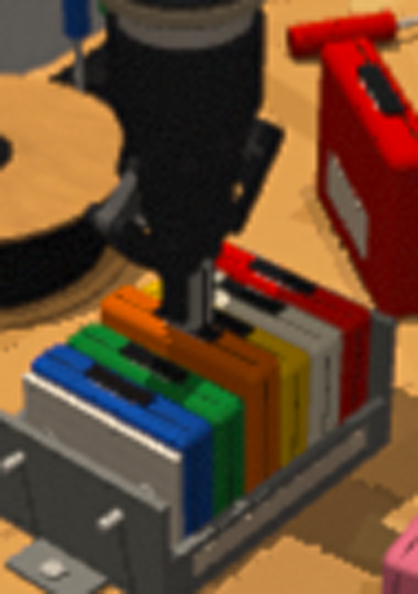

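{"method": "drive_tool", "body": {
  "commands": [
    [[0,0,0,-0.25,0],[0,0,0,-0.25,0],[0,0,0,-0.25,0],[0,0,0,-0.2,0],[0,0,0,0,0]]
  ]
}}

```text
t: 18.73
ee_pos: [0.5908, -0.0638, 0.0972]
ee_rot: [3.132, -0.164, 0.006]
contact_force: [-0.5, -0.0, 1.3]
width: 0.0
```

{"method": "drive_tool", "body": {
  "commands": [
    [[0,0,0,-0.15,0],[0,0,0,-0.15,0],[0,0,0,-0.1,0]]
  ]
}}

```text
t: 19.1
ee_pos: [0.5909, -0.0638, 0.096]
ee_rot: [3.132, -0.164, 0.006]
contact_force: [-5.1, 1.6, 11.5]
width: -0.001
```

```bash
python3 -c "
from h import *
s=st()
d=imaging.get_image('side')
b=(225,90,320,225); cv2.imwrite('pics/14.png',cv2.resize(d['frame'][b[1]:b[3],b[0]:b[2]],None,fx=4.4,fy=4.4,interpolation=cv2.INTER_CUBIC))"
```

```text
t 19.1 p [ 0.5909 -0.0638  0.096 ] yaw -6.0 tilt [ 0.004 -0.006 -1.   ] F [-5.1  1.6 11.5] M [0.11 0.84 0.01] w -0.1 q [-0.18  0.59  1.64 -0.01  0.9   1.5 ]
```

View pics/14.png

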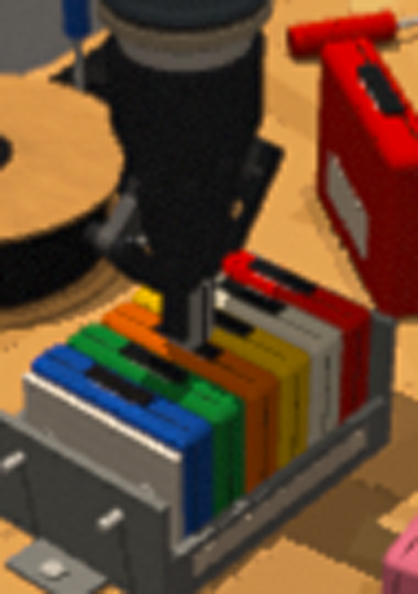

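{"method": "drive_tool", "body": {
  "commands": [
    [[0,0,0,-0.1,0],[0,0,0,0.3,0],[0,0,0,1.5,0],[0,0,0,3,0],[0,0,0,5,0],[0,0,0,5,0],[0,-2.5,5,0,0],[0,-2.5,5,0,0],[0,-2.5,5,0,0],[0,-2.5,5,0,0]]
  ]
}}

```text
t: 20.4
ee_pos: [0.4881, 0.1387, 0.2543]
ee_rot: [3.132, -0.173, 0.014]
contact_force: [-0.2, -0.5, 0.0]
width: -0.004
```

{"method": "drive_tool", "body": {
  "commands": [
    [[0,-2.5,5,0,0],[0,-2.5,5,0,0],[0,0,0,0,0]]
  ]
}}

```text
t: 20.78
ee_pos: [0.4345, 0.2442, 0.257]
ee_rot: [3.134, -0.167, 0.017]
contact_force: [-0.1, -0.3, -0.2]
width: -0.002
```

```bash
python3 -c "
from h import *
s=st()
for n,b in(('side',(225,130,320,235)),('top',(240,130,360,220))):
  d=imaging.get_image(n); cv2.imwrite('pics/15%s.png'%n,cv2.resize(d['frame'][b[1]:b[3],b[0]:b[2]],None,fx=5.5,fy=5.5,interpolation=cv2.INTER_CUBIC)); cv2.imwrite('pics/15f%s.png'%n,d['frame'])"
```

```text
t 20.77 p [0.4345 0.2442 0.257 ] yaw -6.1 tilt [ 0.011 -0.004 -1.   ] F [-0.1 -0.3 -0.2] M [-0.03  0.   -0.02] w -0.2 q [ 0.42  0.23  1.76 -0.01  1.15  2.1 ]
```

View pics/15side.png

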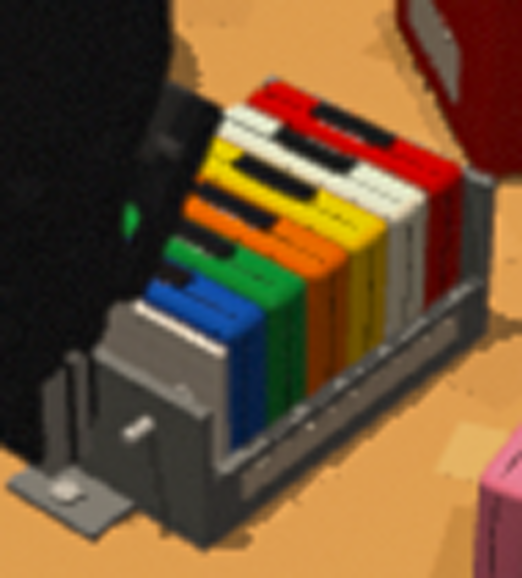

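View pics/15top.png

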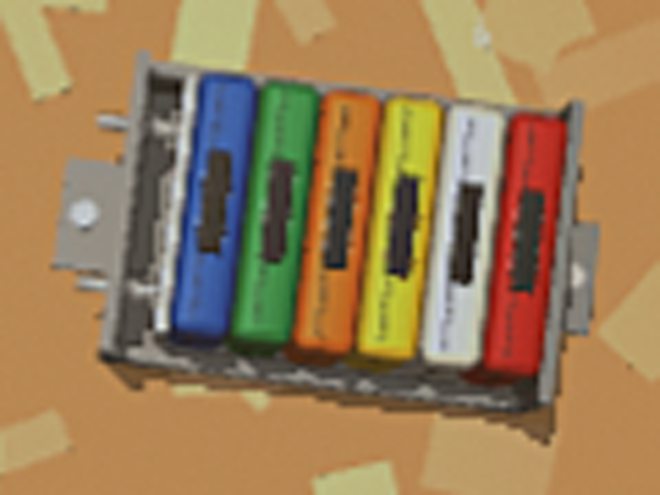

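```bash
python3 -c "
from h import *
d=imaging.get_image('top')
prev=None
for k,c in dict(blue=(215,202),green=(279,212),orange=(341,218),yellow=(402,226),white=(466,234),red=(527,241)).items():
    u,v=240+c[0]/5.5,130+c[1]/5.5
    b=darkblob(d,(int(u-5),int(v-11),int(u+6),int(v+12)),.0955,95)[0]
    print(k,b[:3], None if prev is None else np.linalg.norm(b[0]-prev).round(4)); prev=b[0]
d=imaging.get_image('side')
prev=None
for k,c in dict(orange=(232,205),yellow=(265,178),white=(312,148),red=(352,122)).items():
    u,v=225+c[0]/5.5,130+c[1]/5.5
    b=darkblob(d,(int(u-9),int(v-6),int(u+10),int(v+7)),.0955,75)[0]
    print(k,b, None if prev is None else np.linalg.norm(b[0]-prev).round(4)); prev=b[0]
"
```

```text
blue (array([ 0.5987, -0.0136]), np.float64(-6.4), array([ 9.8, 41.4])) None
green (array([ 0.5953, -0.0395]), np.float64(-5.3), array([ 9.7, 41.9])) 0.0261
orange (array([ 0.5923, -0.0652]), np.float64(-6.4), array([ 8.5, 40.9])) 0.0259
yellow (array([ 0.5905, -0.091 ]), np.float64(-6.0), array([ 9.3, 39.8])) 0.0259
white (array([ 0.5877, -0.1168]), np.float64(-6.3), array([ 9. , 40.3])) 0.026
red (array([ 0.5853, -0.1426]), np.float64(-5.8), array([ 9. , 40.7])) 0.0259
orange (array([ 0.5896, -0.0614]), np.float64(-6.8), array([ 8.7, 39.2]), np.float64(38.375), array([267.4, 167.1])) None
yellow (array([ 0.5878, -0.0872]), np.float64(-7.1), array([ 9.8, 38.1]), np.float64(41.125), array([274.5, 161.9])) 0.0259
white (array([ 0.5854, -0.1131]), np.float64(-7.7), array([10.1, 39.5]), np.float64(41.3125), array([281.7, 157. ])) 0.026
red (array([ 0.5823, -0.1388]), np.float64(-6.8), array([ 9.3, 39.3]), np.float64(37.0), array([288.8, 152.4])) 0.0259
```

View pics/15ftop.png

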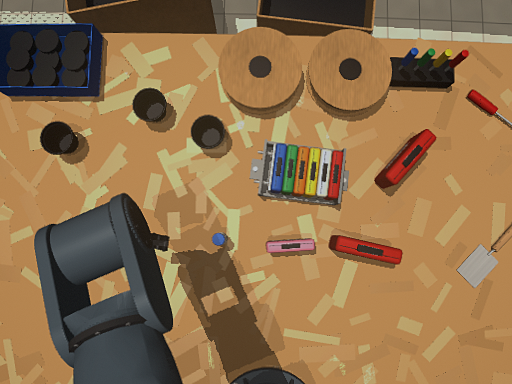

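```bash
python3 -c "
from bench import job_done
print(job_done())"
```

```text
the job is handed in; nothing more can be done
None
```

The orange case is back in the rack, latch up and level with the row, and I have handed the job in (about 21 s on the robot's clock).

**How it went:** I gripped the case near its top and lowered it into the gap between green and yellow. I shifted it slightly towards the follower as it went down. Green and blue leaned back against the follower, and the readings I took on the way down stayed within about 3 N. I let go with the case about 24 mm short of the floor, then pressed it down with the closed fingers. It stopped with its latch top at 96 mm, where a seated case should be; the highest force I read there was about 12 N, before one last small push whose force I did not read.

**Last checks:**
- **Row:** the top view shows blue, green, orange, yellow, white and red in line, with latches 25.9 to 26.1 mm apart, so all look upright and touching.
- **Heights:** the side view agrees for orange, yellow, white and red. The arm partly hid blue and green there, so I checked those two by latch position only in the top view.
- **Rest of the bench:** in the top view the glue stick, the cups and the look-alike cases are where they started, and the arm is clear of everything.

**Disagreements:**
- **Cameras:** the two cameras differed by about 3 to 4 mm in absolute position; I corrected for this using the grasp.
- **Networks:** the recognition network failed to find the orange case in the first side picture, so I used its latch instead.

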